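# Park the rangefinder on its charging dock

### The arm

A 7-joint arm with a two-finger parallel gripper is mounted at the origin on the work surface. World frame = base frame: x ahead of the robot, y to its left, z up, the work surface at z = 0. Lengths are in m, angles in rad, forces in N, time in s.
With the tool pointing down it reaches from about 0.425 to 0.925 m from the base axis. Payload 6.8 kg.
Tool frame: the origin (TCP) lies at the very end of the fingers, on their centre line; the grasp point (between the pads) lies 19 mm behind it (bot.grasp_offset is the distance from the TCP to the grasp point, in m); z points along the fingers, y is the direction in which the jaws open and shut (so a half turn about z gives the same grasp; the last joint's range is limited). The gripper opens to 85 mm and grips with 20 to 120 N. Pads are 22 mm wide; open, the fingers measure 114 mm over their backs; the gripper's body (76 mm by 85 mm) begins 54 mm behind the grasp point. The pads swing forward as they close: fully open they stand 13 mm farther back than shut.
Start: joints at [1.111, 0.477, 0.022, 1.555, -0.011, 1.109, -0.083], TCP at [0.233, -0.634, 0.231] pointing down, gripper open.
Joint ranges: [-2.96, 2.96], [-0.34, 2.1], [-1.41, 1.46], [0.24, 2.44], [-1.37, 4.51], [0.17, 1.92], [-2.96, 2.96]. Speed limits (rad/s): [2.39, 2.39, 3.14, 3.14, 3.14, 3.14, 3.14].

### API

Orientations are given as a unit quaternion [w, x, y, z].
In Python, from station import monitor, cams, bot, finder gives the robot as it stands.
- The arm moves only by the tool jog_arm, never from a script. Its argument "plan" is a list of rows, each an object of numbers: "x", "y", "z": the shift along the tool's x, y, z as a fraction of full scale; "wx", "wy", "wz": the turn, a rotation vector about the tool's x, y, z as a fraction of full scale. A call has 1 to 12 rows; each row is the pose to reach, as a shift and turn from the pose measured when the call began, along the tool's axes at that moment, turning the shorter way round; what a row does not reach only later rows make up. Full scale, the value 1, is 20 cm for a shift and 180 degrees for a turn. A row lasts 1/12 s, in which the tool goes at most 41.7 mm and 7.16 degrees, less where a joint would pass 70% of its speed; a pose out of reach is approached as far as the arm can. A call with a number of a shift or a turn outside -1 to 1 is refused whole. A call with a gripper value outside its range is refused whole. "hand" is the opening, from -1 (shut) to 1 (fully open), set as the call begins (left out, the last holds). The fingers move at their own pace and stop on an object; "grip_force" is the grip in N (left out, the last holds). Time passes only in rows, so rows that repeat a pose let the fingers close. It gives the time, the measured TCP pose, the force and the opening at its end, in the units of the state.
- monitor.get_obs(): the state, without advancing time (a new reading comes with each control period).
- cams.read_camera(name): name is "scene" or "side" or "wrist"; returns the picture (480x640x3 uint8, red, green, blue); there is no depth.
- cams.get_calibration(name): a dict with "fx", "fy", "cx", "cy" (pixels), "extrinsics" (4x4, takes a point from world to camera coordinates). Camera axes: x right, y down, z forward; pixel columns grow to the right and rows downward; lengths in m; the calibration is good to about 2 mm. A picture is of the moment at which its call begins: read the wrist's pose just before it. get_calibration takes no time and is no camera call; for the wrist camera it gives the pose at the moment of the call.
- bot.hand_in(): hands the job in, once; it reports no verdict.
Trained networks look in the newest picture that a camera, given by its name, has taken for a name from the list of things; names that differ only in an ending like _2 or _b are one class to them, and where a whole thing is asked for, a point or a joint stands for the part that bears it (a point fixed in the world has none). Each returns a list of dicts, best first, with "confidence" (0 to 1); they miss things now and then, are a little off and sometimes report something else, mostly with a low value. They report only what shows in the picture. A call takes as long as a camera call. They do not tell look-alikes from the thing itself.
- finder.find_in(camera, target): "bbox" ([left, top, width, height] in pixels, round what is visible of it).
- finder.place_of(camera, target): "location" ([column, row] in pixels: a listed point, or the origin of a listed thing).
The state is a dict: "t": time; "q": joint angles; "joint_vel": joint speeds; "joint_torque": joint torques, N m; "eef_pos": TCP position; "tool_rot": TCP orientation; "contact_force": force on the tool from outside, world axes, zero at the start; "torque": the same for the moment, N m; "gripper_width": opening from 0.0 (shut) to 1.0 (fully open).
Only numpy, scipy, OpenCV 4.12 (cv2) and the standard library are available. Lean on these libraries where they do the work, as an engineer would, in place of code of your own. Each camera call takes 0.05 s, during which the arm holds its last target. There are 200 camera calls.

### The job

Pick up the rangefinder and seat it fully home on the two pegs of the charging dock, its twin lenses towards the hinged retaining bar, set down gently and not dropped. Let go of it, and only then swing the retaining bar over until it lies down on top of the rangefinder. Leave the bottle, the carton and the earmuffs where they are and do not tip the rangefinder over.

Things in the scene. Friction and masses are not known exactly. Their poses are not given: they have to be found in the camera images.
- rangefinder: Grey box-shaped laser rangefinder, loose, about 0.4 kg, upright on the table: 120 x 60 x 78 mm (x, y, z). Origin: centre of its underside; +x towards the twin lenses, z up. Grip it by its flat long sides, 60 mm apart. In the underside two round holes 24 mm deep at y = 0: 23 mm diameter at x = +38, 15 mm at x = -38. A black eyepiece cup, 34 mm diameter, stands 12 mm out of the -x end.
- lenses (a point): Point between the faces of the rangefinder's two side-by-side black lens tubes (26 mm diameter), which stand 12 mm out of its +x end: 72 mm from its origin along x, 52 mm up. A flat 16 mm round black button is on the top at the other, eyepiece end.
- dock: Black charging dock, fixed; base plate 24 mm high, x -80 to +120 mm, y -55 to +55 mm. Origin: on the table under the mid-point of its two metal pegs; +x towards the hinged retaining bar, z up. A seated rangefinder has its origin at x 0, y 0, z 24 mm of the dock, its +x along the dock's +x, its top at z 102. Two black posts (x 86 to 108, y 12 to 22 either side, 120 mm high) carry the bar's hinge.
- big_peg (a point): Centre of the top of the larger peg: 20 mm diameter, 22 mm high above the plate, top 8 mm tapered to 10 mm; at x = +38, y = 0, z = 46 mm of the dock, nearer the bar. It enters the rangefinder's hole at the lens end.
- small_peg (a point): Centre of the top of the smaller peg: 12 mm diameter, 22 mm high above the plate, top 8 mm tapered to 4 mm; at x = -38, y = 0, z = 46 mm of the dock. It enters the hole at the eyepiece end.
- bar_hinge (a point): Hinge axis of the retaining bar, between the posts: in the dock's frame x = 97, y = 0, z = 112 mm. The axis runs along the dock's y. Moves only with the dock.
- bar_tip (a point): Free end of the retaining bar, on the centre line of the strap: a steel strap 100 mm long from the hinge, 18 mm wide, 8 mm thick, with a 6 mm thick rubber pad near its end on the side that ends up below.
- bar (a joint): Angle of the retaining bar, rad: 0 = straight up, negative = leaning away from the pegs (it starts at -0.5 to -0.2), growing as it swings over the pegs; 1.57 = level, pad resting on a seated rangefinder, strap's upper face then at z = 116 mm of the dock. Stiff: it stays where it is left; about 1 N at the tip moves it.
- bottle: Bystander: clear drinking bottle, 80 mm diameter, 210 mm high, loose. Origin: centre of its underside.
- carton: Bystander: cardboard carton 60 x 130 x 35 mm, loose. Origin: centre of its underside.
- earmuffs: Bystander: hearing protectors lying on the table, two black cups 84 mm in diameter, 42 mm high, 130 mm apart along its y, with a wire band reaching 130 mm out to its +x; loose. Origin: midway between the cups, on the table.
Mind the look-alikes: they are no part of the job. Several things have the shape of the dock; the one meant has the colours described above.

How it is judged:
On the way, in this order (a step that is already met when the one before it is completed fails the run):
1. the rangefinder sits fully home on the pegs, lenses towards the bar, let go of, with the bar still open (horizontal distance between rangefinder and dock below 0.005 m and z of rangefinder in the frame of dock below 0.027 m and x of lenses in the frame of dock above 0.05 m and angle between the x axis of rangefinder and the x axis of dock, either way round below 0.08 rad and angle between rangefinder's own z axis and vertical below 0.05 rad and contact force between the fingers and rangefinder below 0.2 N and value of joint bar below 0.7 rad), for 0.2 s.
2. the bar lies down on top of the rangefinder (value of joint bar above 1.5 rad), for 0.1 s.
At the end, for the whole second after the job is handed in: The rangefinder is at rest on the dock within 5 mm of centre and 3 mm of fully down, upright within 0.05 rad, lined up with the dock within 0.08 rad, lenses towards the bar; the bar is down on it (joint above 1.5 rad) (horizontal distance between rangefinder and dock below 0.005 m and z of rangefinder in the frame of dock below 0.027 m and x of lenses in the frame of dock above 0.05 m and angle between the x axis of rangefinder and the x axis of dock, either way round below 0.08 rad and angle between rangefinder's own z axis and vertical below 0.05 rad and value of joint bar above 1.5 rad and linear speed of rangefinder below 0.02 m/s); the robot touches nothing.
It fails at once if the rangefinder is tipped more than about 30 degrees (angle between rangefinder's own z axis and vertical above 0.52 rad).
It fails at once if the rangefinder is dropped: moving faster than 0.4 m/s while not held (linear speed of rangefinder above 0.4 m/s and contact force between the fingers and rangefinder below 0.1 N).
It fails at once if the rangefinder is rammed onto the dock with more than 80 N (contact force between rangefinder and dock above 80 N).
It fails at once if the bottle, the carton or the earmuffs are moved more than 30 mm (distance of any of bottle, carton, earmuffs from where it was at the start of the episode above 0.03 m).
It also fails if it takes over 67 s, if anything falls off the work surface, if the arm or the gripper's body presses on something with over 40 N, if the wrist force passes 120 N, or if a joint passes its speed limit or range.

## Working session

There is one attempt and no reset: what is moved stays moved. The work goes in short steps, Python scripts to look and compute and a tool call to move; the robot and the scene stay as the last step left them, time stands still between calls to the robot, and variables do not carry over. Pictures are saved under pics/ and viewed, about 8 in all and at most 12, crops included, and the job is handed in when it is done.

Besides the shell and the picture viewer there is one more tool, called after "Call:" as a command line: name --argument value ..., lists and objects as JSON in quotes. jog_arm: Moves the arm, as the interface text tells. Shift numbers are shares of 20 cm and turn numbers shares of 180 degrees, none past 1 either way. Its arguments: {"type":"object","properties":{"plan":{"type":"array","items":{"type":"object","properties":{"x":{"type":"number","minimum":-1,"maximum":1},"y":{"type":"number","minimum":-1,"maximum":1},"z":{"type":"number","minimum":-1,"maximum":1},"wx":{"type":"number","minimum":-1,"maximum":1},"wy":{"type":"number","minimum":-1,"maximum":1},"wz":{"type":"number","minimum":-1,"maximum":1}}}},"hand":{"type":"number"},"grip_force":{"type":"number"}},"required":["plan"]}

```bash
mkdir -p pics; cat > h.py <<'E'
import numpy as np, cv2
from station import monitor, cams, bot, finder
from scipy.spatial.transform import Rotation as R
def shot(cam, fn=None):
    im=np.asarray(cams.read_camera(cam))
    if fn: cv2.imwrite('pics/'+fn, im[:,:,::-1])
    return im
def cal(cam):
    c=cams.get_calibration(cam); E=np.array(c['extrinsics']); return c,E
def ray(cam,px,C=None):
    c,E=C or cal(cam)
    d=E[:3,:3].T@np.array([(px[0]-c['cx'])/c['fx'],(px[1]-c['cy'])/c['fy'],1]); o=-E[:3,:3].T@E[:3,3]
    return o,d/np.linalg.norm(d)
def onz(cam,px,z,C=None):
    o,d=ray(cam,px,C); return o+d*(z-o[2])/d[2]
def proj(cam,P,C=None):
    c,E=C or cal(cam); p=E[:3,:3]@np.asarray(P)+E[:3,3]; return np.array([c['fx']*p[0]/p[2]+c['cx'],c['fy']*p[1]/p[2]+c['cy']])
def pose():
    o=monitor.get_obs(); q=o['tool_rot']; return np.array(o['eef_pos']),R.from_quat([q[1],q[2],q[3],q[0]]),o
E
python3 - <<'E'
from h import *
np.set_printoptions(precision=4,suppress=True)
ims=[]
for cam in('scene','side'):
    ims.append(shot(cam,cam+'0.png'))
    for t,z in (('rangefinder',0),('lenses',.052),('dock',0),('big_peg',.046),('small_peg',.046),('bar_hinge',.112),('bar_tip',.2),('bottle',0),('carton',0),('earmuffs',0)):
        print(cam,t,[(np.round(r['location']),round(r['confidence'],2),onz(cam,r['location'],z)[:2]) for r in finder.place_of(cam,t)[:4]])
p,r,o=pose();print(p,r.as_matrix(),o['t'])
E
```

```text
scene rangefinder []
scene lenses [(array([317., 174.]), 0.56, array([0.4888, 0.2628]))]
scene dock [(array([208., 312.]), 0.95, array([ 0.4739, -0.2131])), (array([311., 397.]), 0.62, array([ 0.7807, -0.2705]))]
scene big_peg [(array([218., 307.]), 0.61, array([ 0.509 , -0.2114])), (array([320., 405.]), 0.57, array([ 0.8148, -0.2942])), (array([197., 289.]), 0.47, array([ 0.4394, -0.1964])), (array([372., 164.]), 0.47, array([0.5942, 0.3819]))]
scene small_peg [(array([297., 372.]), 0.96, array([ 0.7392, -0.2564])), (array([196., 287.]), 0.85, array([ 0.4341, -0.1932]))]
scene bar_hinge [(array([344., 410.]), 0.64, array([ 0.8698, -0.3081])), (array([235., 303.]), 0.59, array([ 0.5667, -0.2173]))]
scene bar_tip [(array([344., 388.]), 0.8, array([ 0.8664, -0.3086])), (array([242., 286.]), 0.46, array([ 0.5963, -0.2232]))]
scene bottle [(array([372., 165.]), 0.84, array([0.5787, 0.428 ])), (array([208., 311.]), 0.17, array([ 0.4723, -0.2103]))]
scene carton [(array([344., 289.]), 0.7, array([0.7135, 0.0023])), (array([238., 302.]), 0.53, array([ 0.5179, -0.1539]))]
scene earmuffs [(ar
[... 440 characters left out ...]
4277, -0.1822]))]
side bar_hinge [(array([362., 207.]), 0.76, array([ 0.5754, -0.2237])), (array([290., 176.]), 0.59, array([ 0.8477, -0.3019])), (array([352., 175.]), 0.44, array([ 0.6695, -0.3798]))]
side bar_tip [(array([376., 234.]), 0.69, array([ 0.4599, -0.0082])), (array([353., 176.]), 0.66, array([ 0.6078, -0.2333])), (array([281., 148.]), 0.48, array([ 0.8739, -0.3065]))]
side bottle [(array([233., 425.]), 0.63, array([0.5851, 0.4289]))]
side carton [(array([280., 273.]), 0.62, array([0.7206, 0.0047]))]
side earmuffs [(array([396., 200.]), 0.97, array([ 0.5448, -0.4669]))]
[ 0.2326 -0.6337  0.2313] [[ 0.9388  0.3445  0.    ]
 [ 0.3445 -0.9388 -0.    ]
 [ 0.      0.     -1.    ]] 1.1
```

```bash
python3 - <<'E'
import cv2
a=cv2.imread('pics/scene0.png');b=cv2.imread('pics/side0.png')
cv2.imwrite('pics/sc.png',cv2.resize(a[120:460,100:480],None,fx=2,fy=2)[:600] if 0 else cv2.resize(a[120:460,100:480],(670,600)))
cv2.imwrite('pics/sd.png',cv2.resize(b[120:460,150:530],(670,600)))
E
```

```text
(no output)
```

View pics/sc.png

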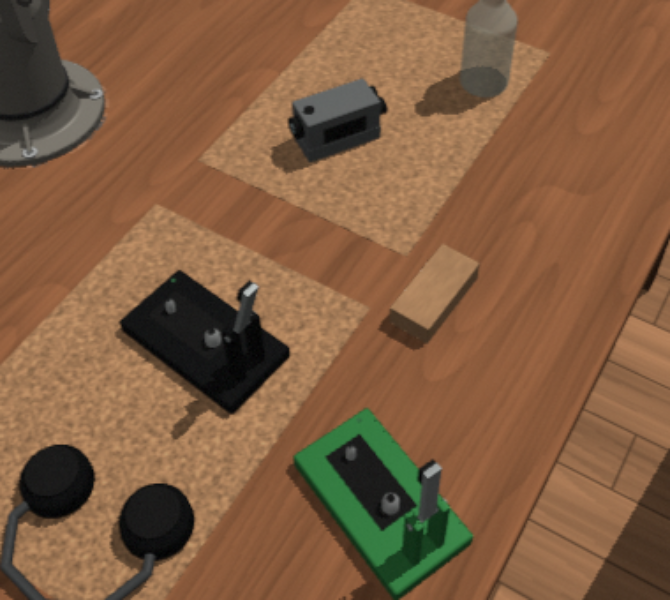

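View pics/sd.png

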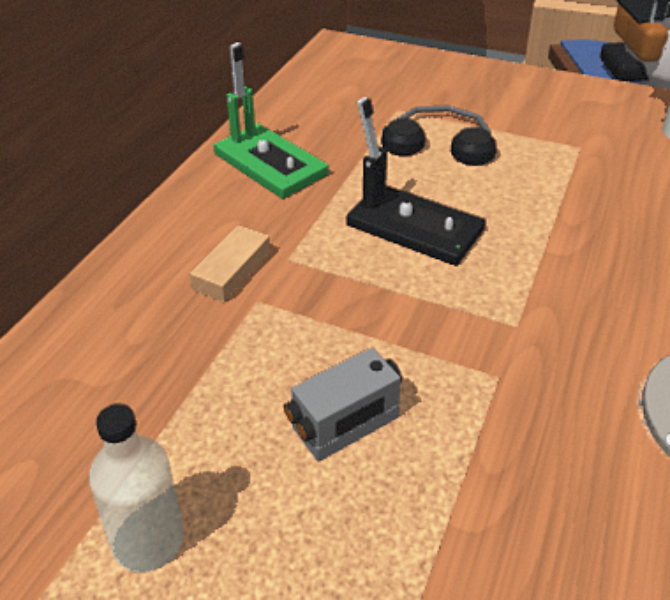

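Candidates for the dock in scene.png are the black plate with metal pegs at about (208,312) and the green look-alike at about (311,397). The description says black, and both enlarged crops confirm the first. The rangefinder is at scene (293,185), the lenses point towards the bottle, and the bar is open.

```bash
python3 - <<'E'
from h import *
np.set_printoptions(precision=4,suppress=True)
p,r,o=pose();c,E=cal('wrist')
T=-E[:3,:3].T@E[:3,3]; print(r.inv().apply(T-p)); print((E[:3,:3]@r.as_matrix()).T, c)
yaw=.9
def tgt(P,yaw):
    Rt=R.from_matrix(np.c_[[np.cos(yaw),np.sin(yaw),0],[np.sin(yaw),-np.cos(yaw),0],[0,0,-1]])
    return r.inv().apply(np.array(P)-p)/.2, (r.inv()*Rt).as_rotvec()/np.pi
print(tgt((.40,-.2,.35),-.256)); print(tgt((.42,.0,.35),.9))
E
```

```text
[ 0.068  -0.0018 -0.1432]
[[ 0.0001 -0.9632 -0.2689]
 [ 1.      0.      0.0004]
 [-0.0004 -0.2689  0.9632]] {'fx': 386.83382568146453, 'fy': 386.83382568146453, 'cx': 318.90697456567074, 'cy': 238.07666429511985, 'extrinsics': array([[ 0.3447, -0.9387,  0.0004, -0.6734],
       [-0.9042, -0.3319,  0.2689, -0.0352],
       [-0.2523, -0.0931, -0.9632,  0.3787],
       [ 0.    ,  0.    ,  0.    ,  1.    ]])}
(array([ 1.5329, -1.7472, -0.5935]), array([ 0.    , -0.    ,  0.1935]))
(array([ 1.9713, -2.6515, -0.5935]), array([ 0.    , -0.    , -0.1745]))
```

Call:
jog_arm --plan '[{"x": 1,"y": -0.7,"z": -0.6},{"x": 1,"y": -0.7,"z": -0.6},{"x": 1,"y": -0.7,"z": -0.6},{"x": 1,"y": -0.7,"z": -0.6},{"x": 1,"y": -0.7,"z": -0.6},{"x": 1,"y": -0.7,"z": -0.6},{"x": 1,"y": -0.7,"z": -0.6}]' --hand 1 --grip_force 40

```text
invalid input at $.plan[0]: expected keys x, y, z, wx, wy, wz
```

Call:
jog_arm --plan '[{"x": 1,"y": -0.7,"wz": 0.19},{"x": 1,"y": -0.7,"wz": 0.19},{"x": 1,"y": -0.7,"wz": 0.19},{"x": 1,"y": -0.7,"wz": 0.19},{"x": 1,"y": -0.7,"wz": 0.19},{"x": 1,"y": -0.7,"wz": 0.19},{"x": 1,"y": -0.7,"wz": 0.19},{"x": 1,"y": -0.7,"wz": 0.19},{"x": 1,"y": -0.7,"wz": 0.19}]'

```text
invalid input at $.plan[0]: expected keys x, y, z, wx, wy, wz
```

```bash
python3 - <<'E'
from h import *
np.set_printoptions(precision=4,suppress=True)
p,r,o=pose(); print(p,o['joint_vel'])
shot('wrist','w1.png')
for t,z in (('dock',0),('big_peg',.046),('small_peg',.046),('bar_hinge',.112)):
    print(t,[(np.round(q['location']),round(q['confidence'],2),onz('wrist',q['location'],z)[:2]) for q in finder.place_of('wrist',t)[:4]])
p,r,o=pose(); print(p,r.as_matrix()[:,0],o['t'])
E
```

```text
[ 0.2326 -0.6337  0.2313] [ 0.0004 -0.0006  0.      0.0003 -0.0008  0.0001  0.0002]
dock []
big_peg []
small_peg []
bar_hinge []
[ 0.2326 -0.6336  0.2313] [0.9387 0.3446 0.    ] 1.35
```

View pics/w1.png

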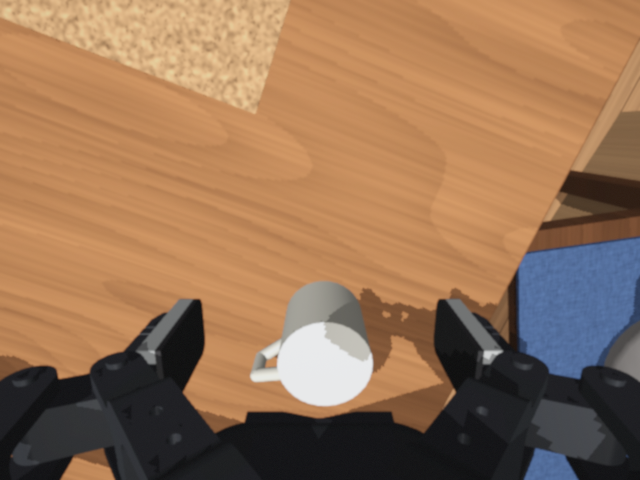

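The mug below the gripper and the earmuffs to the side are clear. That call needed all six keys, so I'm resending it.

Call:
jog_arm --plan '[{"x": 1,"y": -0.7,"z": -0.6,"wx": 0,"wy": 0,"wz": 0},{"x": 1,"y": -0.7,"z": -0.6,"wx": 0,"wy": 0,"wz": 0},{"x": 1,"y": -0.7,"z": -0.6,"wx": 0,"wy": 0,"wz": 0},{"x": 1,"y": -0.7,"z": -0.6,"wx": 0,"wy": 0,"wz": 0},{"x": 1,"y": -0.7,"z": -0.6,"wx": 0,"wy": 0,"wz": 0},{"x": 1,"y": -0.7,"z": -0.6,"wx": 0,"wy": 0,"wz": 0},{"x": 1,"y": -0.7,"z": -0.6,"wx": 0,"wy": 0,"wz": 0}]' --hand 1 --grip_force 40

```text
t: 1.93
eef_pos: [0.376, -0.4294, 0.3541]
tool_rot: [0.001, 0.984, 0.178, 0.002]
contact_force: [0.2, 0.2, 0.5]
gripper_width: 1.0
```

Call:
jog_arm --plan '[{"x": 1,"y": -0.7,"z": 0,"wx": 0,"wy": 0,"wz": 0.19},{"x": 1,"y": -0.7,"z": 0,"wx": 0,"wy": 0,"wz": 0.19},{"x": 1,"y": -0.7,"z": 0,"wx": 0,"wy": 0,"wz": 0.19},{"x": 1,"y": -0.7,"z": 0,"wx": 0,"wy": 0,"wz": 0.19},{"x": 1,"y": -0.7,"z": 0,"wx": 0,"wy": 0,"wz": 0.19},{"x": 1,"y": -0.7,"z": 0,"wx": 0,"wy": 0,"wz": 0.19},{"x": 1,"y": -0.7,"z": 0,"wx": 0,"wy": 0,"wz": 0.19},{"x": 1,"y": -0.7,"z": 0,"wx": 0,"wy": 0,"wz": 0.19},{"x": 1,"y": -0.7,"z": 0,"wx": 0,"wy": 0,"wz": 0.19}]'

```text
t: 2.68
eef_pos: [0.5149, -0.2271, 0.3544]
tool_rot: [0.0, 0.993, -0.118, 0.002]
contact_force: [-0.4, -0.9, -0.7]
gripper_width: 1.003
```

```bash
python3 - <<'E'
from h import *
np.set_printoptions(precision=4,suppress=True)
p,r,o=pose(); print(p,o['joint_vel'])
shot('wrist','w2.png')
for t,z in (('dock',0),('big_peg',.046),('small_peg',.046),('bar_hinge',.112)):
    print(t,[(np.round(q['location'],1),round(q['confidence'],2),onz('wrist',q['location'],z)[:2]) for q in finder.place_of('wrist',t)[:4]])
p,r,o=pose(); print(p,r.as_matrix()[:,0],o['t'],o['q'])
E
```

```text
[ 0.5149 -0.2271  0.3544] [ 0.0361 -0.0049  0.047   0.0089  0.0086 -0.0007  0.0072]
dock [(array([309.8, 219.1]), 0.68, array([ 0.4736, -0.2065]))]
big_peg [(array([305.4, 198.3]), 0.59, array([ 0.5087, -0.2114]))]
small_peg [(array([309.3, 259.6]), 0.97, array([ 0.4339, -0.1971]))]
bar_hinge [(array([296.7, 145.8]), 0.58, array([ 0.5708, -0.2206]))]
[ 0.5136 -0.2299  0.3545] [ 0.9707 -0.2401  0.0039] 2.9333 [ 0.4499  0.2044 -0.1665  1.6592  0.0355  1.2771 -1.5367]
```

View pics/w2.png

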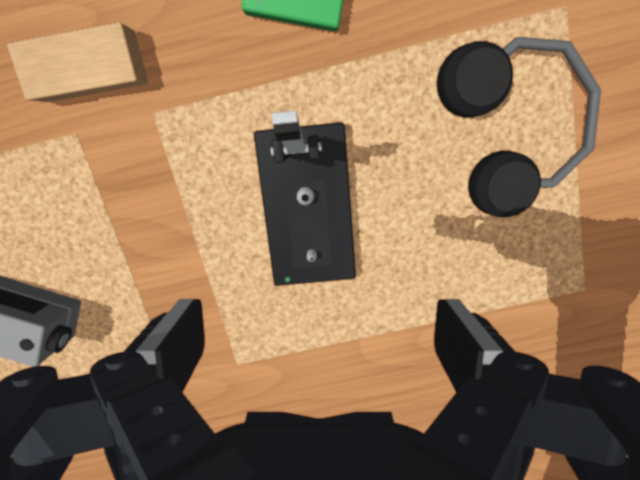

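The wrist view shows the black dock with its big peg at (305,196), small peg at (311,256) and bar at (286,122). The green look-alike is at the top edge and the rangefinder at lower left. Next I fit the dock pose on a settled picture.

```bash
cat > dockfit.py <<'E'
from h import *
from scipy.optimize import least_squares
np.set_printoptions(precision=4,suppress=True)
p0,_,o=pose(); C=cal('wrist'); im=shot('wrist','w3.png'); p1,r,o=pose(); print('moved',p1-p0)
M=np.array([[-.08,.055,.024],[-.08,-.055,.024],[.12,-.055,.024],[.12,.055,.024]])
g=cv2.cvtColor(im,cv2.COLOR_RGB2GRAY)
def T(v,P): c,s=np.cos(v[2]),np.sin(v[2]); P=np.asarray(P); return np.c_[v[0]+c*P[:,0]-s*P[:,1],v[1]+s*P[:,0]+c*P[:,1],P[:,2]]
v0=[.473,-.204,-.2]
pr=lambda v,P: np.array([proj('wrist',q,C) for q in T(v,P)])
pk={t:finder.place_of('wrist',t)[0]['location'] for t in('big_peg','small_peg')}
mask=((im.max(2)<60)*255).astype(np.uint8); x0,y0=(pr(v0,M).min(0)-25).astype(int); x1,y1=(pr(v0,M).max(0)+25).astype(int)
sub=np.zeros_like(mask); sub[y0:y1,x0:x1]=mask[y0:y1,x0:x1]
sub=cv2.morphologyEx(sub,cv2.MORPH_CLOSE,np.ones((15,15)))
cnt=max(cv2.findContours(sub,cv2.RETR_EXTERNAL,cv2.CHAIN_APPROX_NONE)[0],key=cv2.contourArea)[:,0].astype(float)
PG=np.array([[.038,0,.046],[-.038,0,.046]])
# silhouette = hull of plate's bottom and top faces
def outline(v): return cv2.convexHull(np.r_[pr(v,M),pr(v,M*[1,1,0])].astype(np.float32))
def res(v):
    h=outline(v); d=np.array([cv2.pointPolygonTest(h,tuple(map(float,c)),True) for c in cnt[::4]])
    return np.r_[d, 2*(pr(v,PG)-[pk['big_peg'],pk['small_peg']]).ravel()]
s=least_squares(res,v0,loss='soft_l1',f_scale=1.5,diff_step=1e-3,x_scale=[.01,.01,.05]); v=s.x
print('dock',v,np.median(abs(s.fun)),'peg residual',res(v)[-4:]/2, o['t'])
np.save('dock.npy',v)
cv2.polylines(im,[np.int32(outline(v).round())],True,(255,0,0),1)
for q in pr(v,PG): cv2.circle(im,tuple(np.int32(q.round())),1,(255,0,0),-1)
cr=im[90:310,210:400]; cv2.imwrite('pics/fit.png',cv2.resize(cr[:,:,::-1],None,fx=2.7,fy=2.7,interpolation=cv2.INTER_NEAREST))
E
python3 dockfit.py
```

```text
moved [ 0.0001  0.0002 -0.    ]
dock [ 0.4745 -0.2033 -0.1454] 2.4339868095172 peg residual [-1.6313 -1.2709 -1.4619 -0.7182] 2.9833
```

View pics/fit.png

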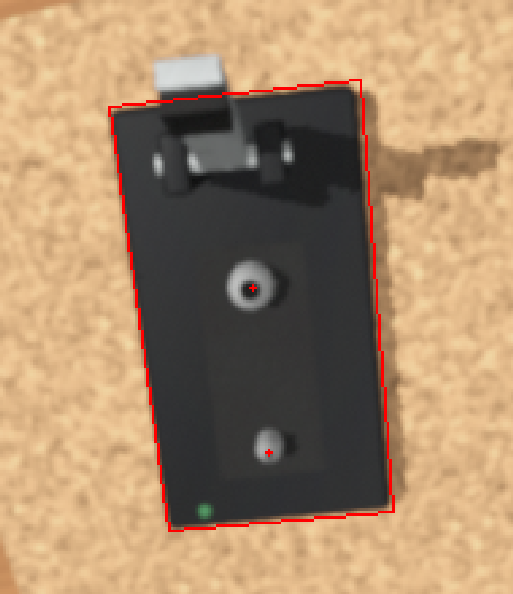

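Call:
jog_arm --plan '[{"x": -0.86,"y": -1,"z": 0,"wx": 0,"wy": 0,"wz": 0},{"x": -0.86,"y": -1,"z": 0,"wx": 0,"wy": 0,"wz": 0},{"x": -0.86,"y": -1,"z": 0,"wx": 0,"wy": 0,"wz": 0},{"x": -0.86,"y": -1,"z": 0,"wx": 0,"wy": 0,"wz": 0},{"x": -0.86,"y": -1,"z": 0,"wx": 0,"wy": 0,"wz": 0},{"x": -0.86,"y": -1,"z": 0,"wx": 0,"wy": 0,"wz": 0},{"x": -0.86,"y": -1,"z": 0,"wx": 0,"wy": 0,"wz": 0}]'

```text
t: 3.67
eef_pos: [0.3923, 0.0109, 0.3542]
tool_rot: [0.0, 0.993, -0.117, 0.002]
contact_force: [-0.6, 0.6, 0.6]
gripper_width: 0.997
```

Call:
jog_arm --plan '[{"x": 0,"y": -1,"z": 0.4,"wx": 0,"wy": 0,"wz": -0.36},{"x": 0,"y": -1,"z": 0.4,"wx": 0,"wy": 0,"wz": -0.36},{"x": 0,"y": -1,"z": 0.4,"wx": 0,"wy": 0,"wz": -0.36},{"x": 0,"y": -1,"z": 0.4,"wx": 0,"wy": 0,"wz": -0.36},{"x": 0,"y": -1,"z": 0.4,"wx": 0,"wy": 0,"wz": -0.36},{"x": 0,"y": -1,"z": 0.4,"wx": 0,"wy": 0,"wz": -0.36},{"x": 0,"y": -1,"z": 0.4,"wx": 0,"wy": 0,"wz": -0.36},{"x": 0,"y": -1,"z": 0.4,"wx": 0,"wy": 0,"wz": -0.36},{"x": 0,"y": -1,"z": 0.4,"wx": 0,"wy": 0,"wz": -0.36},{"x": 0,"y": -1,"z": 0.4,"wx": 0,"wy": 0,"wz": -0.36},{"x": 0,"y": -1,"z": 0.4,"wx": 0,"wy": 0,"wz": -0.36},{"x": 0,"y": -1,"z": 0.4,"wx": 0,"wy": 0,"wz": -0.36}]'

```text
t: 4.67
eef_pos: [0.4395, 0.205, 0.2742]
tool_rot: [0.001, 0.902, 0.431, 0.002]
contact_force: [0.0, 0.8, 0.7]
gripper_width: 1.001
```

```bash
python3 - <<'E'
from h import *
np.set_printoptions(precision=4,suppress=True)
shot('wrist');shot('wrist')
p,r,o=pose(); C=cal('wrist'); print(p,r.as_matrix()[:,0])
im=shot('wrist','w4.png')
for t,z in (('rangefinder',0),('lenses',.052)):
    print(t,[(np.round(q['location'],1),round(q['confidence'],2),onz('wrist',q['location'],z,C)[:2]) for q in finder.place_of('wrist',t)[:4]])
print(pose()[0],o['t'])
E
```

```text
[0.4394 0.2051 0.2742] [0.6273 0.7788 0.0021]
rangefinder [(array([328.2, 201.7]), 0.8, array([0.4434, 0.1944]))]
lenses [(array([319.5, 124.6]), 0.68, array([0.4859, 0.2628]))]
[0.4393 0.2052 0.2742] 4.7667
```

View pics/w4.png

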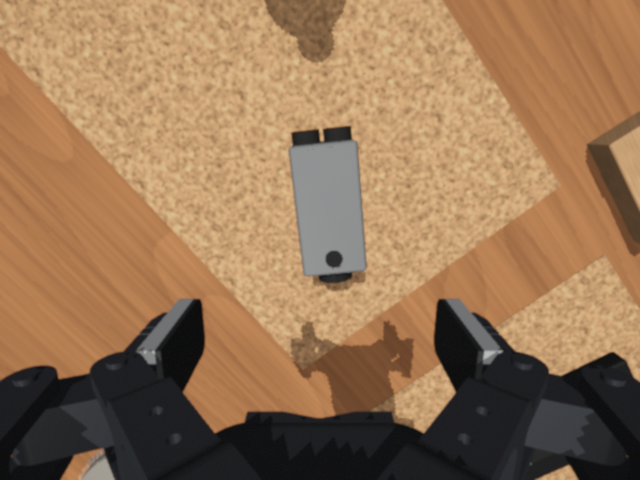

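The rangefinder is upright below the gripper: its top face has corners (291,148), (357,141), (366,271) and (305,276), with the lenses up at (321,135). I fit that top face next.

```bash
python3 - <<'E'
from h import *
np.set_printoptions(precision=4,suppress=True)
im=cv2.imread('pics/w4.png')[:,:,::-1]; p,r,o=pose(); C=cal('wrist')
hs=cv2.cvtColor(np.ascontiguousarray(im),cv2.COLOR_RGB2HSV)
m=((hs[:,:,1]<60)&(hs[:,:,2]>85)).astype(np.uint8)*255
m[:110]=0;m[300:]=0;m[:,:270]=0;m[:,390:]=0
m=cv2.morphologyEx(m,cv2.MORPH_CLOSE,np.ones((5,5)));m=cv2.morphologyEx(m,cv2.MORPH_OPEN,np.ones((9,9)))
cnt=max(cv2.findContours(m,cv2.RETR_EXTERNAL,cv2.CHAIN_APPROX_NONE)[0],key=cv2.contourArea)
print(cv2.boundingRect(cnt))
W=np.array([onz('wrist',c[0],.078,C)[:2] for c in cnt],np.float32)
rc=cv2.minAreaRect(W*1000); print(rc)
b=cv2.boxPoints(rc)/1000; e=b[1]-b[0],b[2]-b[1]; L=max(e,key=np.linalg.norm); yaw=np.arctan2(L[1],L[0]); 
if np.sin(yaw)<0: yaw+=np.pi
print('yaw',yaw)
c=np.array([*np.array(rc[0])/1000]); 
Rt=R.from_matrix(np.c_[[np.cos(yaw),np.sin(yaw),0],[np.sin(yaw),-np.cos(yaw),0],[0,0,-1]])
for z in (.12,.03):print(r.inv().apply(np.array([*c,z])-p)/.2,(r.inv()*Rt).as_rotvec()/np.pi)
E
```

```text
(290, 141, 76, 135)
((445.5054016113281, 200.07769775390625), (120.13166046142578, 58.761077880859375), 57.04338455200195)
yaw 0.9955949
[-0.0022  0.0371  0.7714] [ 0.0014 -0.0006 -0.0322]
[-0.0031  0.0352  1.2214] [ 0.0014 -0.0006 -0.0322]
```

Fit agrees with the known size (120 × 59 mm, centre 0.4455, 0.2001, yaw 0.996). I'll turn the hand by a half turn so the wrist camera hangs on the eyepiece side, clear of the leaning bar.

Call:
jog_arm --plan '[{"x": 0,"y": 0.035,"z": 0.2,"wx": 0,"wy": 0,"wz": -0.45},{"x": 0,"y": 0.035,"z": 0.3,"wx": 0,"wy": 0,"wz": -0.45},{"x": 0,"y": 0.035,"z": 0.4,"wx": 0,"wy": 0,"wz": -0.45},{"x": 0,"y": 0.035,"z": 0.5,"wx": 0,"wy": 0,"wz": -0.45},{"x": 0,"y": 0.035,"z": 0.5,"wx": 0,"wy": 0,"wz": -0.45},{"x": 0,"y": 0.035,"z": 0.5,"wx": 0,"wy": 0,"wz": -0.45},{"x": 0,"y": 0.035,"z": 0.5,"wx": 0,"wy": 0,"wz": -0.45},{"x": 0,"y": 0.035,"z": 0.5,"wx": 0,"wy": 0,"wz": -0.45},{"x": 0,"y": 0.035,"z": 0.5,"wx": 0,"wy": 0,"wz": -0.45},{"x": 0,"y": 0.035,"z": 0.5,"wx": 0,"wy": 0,"wz": -0.45},{"x": 0,"y": 0.035,"z": 0.5,"wx": 0,"wy": 0,"wz": -0.45},{"x": 0,"y": 0.035,"z": 0.5,"wx": 0,"wy": 0,"wz": -0.45}]'

```text
t: 5.92
eef_pos: [0.4453, 0.2007, 0.1743]
tool_rot: [0.002, 0.402, 0.915, 0.0]
contact_force: [0.2, 0.3, -0.8]
gripper_width: 1.001
```

Call:
jog_arm --plan '[{"x": 0,"y": 0,"z": 0,"wx": 0,"wy": 0,"wz": -0.45},{"x": 0,"y": 0,"z": 0,"wx": 0,"wy": 0,"wz": -0.45},{"x": 0,"y": 0,"z": 0,"wx": 0,"wy": 0,"wz": -0.45},{"x": 0,"y": 0,"z": 0,"wx": 0,"wy": 0,"wz": -0.45},{"x": 0,"y": 0,"z": 0,"wx": 0,"wy": 0,"wz": -0.45},{"x": 0,"y": 0,"z": 0,"wx": 0,"wy": 0,"wz": -0.45},{"x": 0,"y": 0,"z": 0,"wx": 0,"wy": 0,"wz": -0.45},{"x": 0,"y": 0,"z": 0,"wx": 0,"wy": 0,"wz": -0.45},{"x": 0,"y": 0,"z": 0,"wx": 0,"wy": 0,"wz": -0.45},{"x": 0,"y": 0,"z": 0,"wx": 0,"wy": 0,"wz": -0.45},{"x": 0,"y": 0,"z": 0,"wx": 0,"wy": 0,"wz": -0.45},{"x": 0,"y": 0,"z": 0,"wx": 0,"wy": 0,"wz": -0.45}]'

```text
t: 6.92
eef_pos: [0.4455, 0.2005, 0.1741]
tool_rot: [0.002, -0.291, 0.957, -0.001]
contact_force: [-0.1, 1.0, -0.8]
gripper_width: 1.002
```

Call:
jog_arm --plan '[{"x": 0,"y": 0,"z": 0,"wx": 0,"wy": 0,"wz": -0.13},{"x": 0,"y": 0,"z": 0,"wx": 0,"wy": 0,"wz": -0.13},{"x": 0,"y": 0,"z": 0,"wx": 0,"wy": 0,"wz": -0.13},{"x": 0,"y": 0,"z": 0,"wx": 0,"wy": 0,"wz": -0.13},{"x": 0,"y": 0,"z": 0,"wx": 0,"wy": 0,"wz": -0.13}]'

```text
t: 7.33
eef_pos: [0.4456, 0.2004, 0.1739]
tool_rot: [0.002, -0.479, 0.878, -0.001]
contact_force: [-0.5, 0.7, 0.6]
gripper_width: 0.997
```

```bash
cat > go.py <<'E'
from h import *
import sys
np.set_printoptions(precision=4,suppress=True)
def go(P,yaw):
    p,r,o=pose()
    Rt=R.from_matrix(np.c_[[np.cos(yaw),np.sin(yaw),0],[np.sin(yaw),-np.cos(yaw),0],[0,0,-1]])
    print('shift',r.inv().apply(np.array(P)-p)/.2,'turn',(r.inv()*Rt).as_rotvec()/np.pi,'at',p,'t',round(o['t'],2),'q',np.array(o['q']),'F',np.array(o['contact_force']),'w',o['gripper_width'])
if __name__=='__main__': a=list(map(float,sys.argv[1:])); go(a[:3],a[3])
E
python3 go.py .4455 .2001 .032 4.1372
```

```text
shift [0.0026 0.002  0.7097] turn [-0.001   0.0005  0.0012] at [0.4456 0.2004 0.1739] t 7.33 q [ 0.4636  0.58   -1.3134  1.9947  0.6485  1.0789  1.4255] F [-0.4517  0.6869  0.6015] w 0.9968529291841519
```

Call:
jog_arm --plan '[{"x": 0,"y": 0,"z": 0.1,"wx": 0,"wy": 0,"wz": 0},{"x": 0,"y": 0,"z": 0.2,"wx": 0,"wy": 0,"wz": 0},{"x": 0,"y": 0,"z": 0.3,"wx": 0,"wy": 0,"wz": 0},{"x": 0,"y": 0,"z": 0.35,"wx": 0,"wy": 0,"wz": 0},{"x": 0,"y": 0,"z": 0.35,"wx": 0,"wy": 0,"wz": 0}]'

```text
t: 7.75
eef_pos: [0.4448, 0.1995, 0.1022]
tool_rot: [-0.0, -0.479, 0.878, -0.001]
contact_force: [-0.9, 0.2, 1.1]
gripper_width: 1.0
```

```bash
python3 go.py .4455 .2001 .032 4.1372
```

```text
shift [-0.0048 -0.0006  0.351 ] turn [-0.0005 -0.0004  0.0008] at [0.4448 0.1995 0.1022] t 7.75 q [ 0.3706  0.6625 -1.1973  2.0542  0.7689  0.9718  1.3301] F [-0.8513  0.1617  1.0905] w 1.0001662746368425
```

Call:
jog_arm --plan '[{"x": 0,"y": 0,"z": 0.1,"wx": 0,"wy": 0,"wz": 0},{"x": 0,"y": 0,"z": 0.2,"wx": 0,"wy": 0,"wz": 0},{"x": 0,"y": 0,"z": 0.3,"wx": 0,"wy": 0,"wz": 0},{"x": -0.003,"y": 0,"z": 0.35,"wx": 0,"wy": 0,"wz": 0},{"x": -0.003,"y": 0,"z": 0.35,"wx": 0,"wy": 0,"wz": 0},{"x": -0.003,"y": 0,"z": 0.35,"wx": 0,"wy": 0,"wz": 0}]'

```text
t: 8.25
eef_pos: [0.4455, 0.2004, 0.0329]
tool_rot: [0.0, -0.479, 0.878, -0.001]
contact_force: [-0.2, -0.1, -0.8]
gripper_width: 1.006
```

Call:
jog_arm --plan '[{"x": 0,"y": 0,"z": 0,"wx": 0,"wy": 0,"wz": 0},{"x": 0,"y": 0,"z": 0,"wx": 0,"wy": 0,"wz": 0},{"x": 0,"y": 0,"z": 0,"wx": 0,"wy": 0,"wz": 0},{"x": 0,"y": 0,"z": 0,"wx": 0,"wy": 0,"wz": 0},{"x": 0,"y": 0,"z": 0,"wx": 0,"wy": 0,"wz": 0},{"x": 0,"y": 0,"z": 0,"wx": 0,"wy": 0,"wz": 0},{"x": 0,"y": 0,"z": 0,"wx": 0,"wy": 0,"wz": 0},{"x": 0,"y": 0,"z": 0,"wx": 0,"wy": 0,"wz": 0}]' --hand -1 --grip_force 40

```text
t: 8.92
eef_pos: [0.4468, 0.2008, 0.0344]
tool_rot: [0.001, -0.478, 0.878, -0.001]
contact_force: [1.5, -0.7, 5.5]
gripper_width: 0.699
```

```bash
python3 go.py .4455 .2001 .182 4.1372
```

```text
shift [ 0.0057  0.0007 -0.738 ] turn [-0.0011  0.0004  0.0006] at [0.4468 0.2008 0.0344] t 8.92 q [ 0.2813  0.7508 -1.0801  2.0883  0.906   0.875   1.2261] F [ 1.452  -0.7386  5.4923] w 0.6985625983640792
```

Call:
jog_arm --plan '[{"x": 0,"y": 0,"z": -0.05,"wx": 0,"wy": 0,"wz": 0},{"x": 0,"y": 0,"z": -0.15,"wx": 0,"wy": 0,"wz": 0},{"x": 0,"y": 0,"z": -0.3,"wx": 0,"wy": 0,"wz": 0},{"x": 0,"y": 0,"z": -0.45,"wx": 0,"wy": 0,"wz": 0},{"x": 0,"y": 0,"z": -0.6,"wx": 0,"wy": 0,"wz": 0},{"x": 0,"y": 0,"z": -0.75,"wx": 0,"wy": 0,"wz": 0},{"x": 0,"y": 0,"z": -0.85,"wx": 0,"wy": 0,"wz": 0},{"x": 0,"y": 0,"z": -0.85,"wx": 0,"wy": 0,"wz": 0}]' --grip_force 50

```text
t: 9.58
eef_pos: [0.4474, 0.2027, 0.2088]
tool_rot: [0.005, -0.478, 0.878, -0.002]
contact_force: [0.4, 1.5, -3.8]
gripper_width: 0.692
```

```bash
python3 go.py .4745 -.2026 .2 2.9946
```

```text
shift [ 1.6294 -1.2124  0.0427] turn [-0.0009  0.0031  0.3643] at [0.4474 0.2027 0.2088] t 9.58 q [ 0.4936  0.5277 -1.3423  1.9578  0.5836  1.1188  1.4777] F [ 0.4345  1.5082 -3.7516] w 0.6922848251137171
```

Call:
jog_arm --plan '[{"x": 0.08,"y": -0.06,"z": 0,"wx": 0,"wy": 0,"wz": 0.02},{"x": 0.2,"y": -0.15,"z": 0,"wx": 0,"wy": 0,"wz": 0.04},{"x": 0.32,"y": -0.24,"z": 0,"wx": 0,"wy": 0,"wz": 0.07},{"x": 0.44,"y": -0.33,"z": 0,"wx": 0,"wy": 0,"wz": 0.1},{"x": 0.56,"y": -0.42,"z": 0,"wx": 0,"wy": 0,"wz": 0.12},{"x": 0.68,"y": -0.51,"z": 0,"wx": 0,"wy": 0,"wz": 0.15},{"x": 0.77,"y": -0.57,"z": 0,"wx": 0,"wy": 0,"wz": 0.17},{"x": 0.8,"y": -0.6,"z": 0,"wx": 0,"wy": 0,"wz": 0.18},{"x": 0.8,"y": -0.6,"z": 0,"wx": 0,"wy": 0,"wz": 0.18}]'

```text
t: 10.33
eef_pos: [0.4607, 0.0005, 0.2076]
tool_rot: [0.004, -0.212, 0.977, -0.001]
contact_force: [-0.4, -0.6, -3.9]
gripper_width: 0.697
```

```bash
python3 go.py .4745 -.2026 .2 2.9946
```

```text
shift [ 0.3581 -0.9526  0.0385] turn [-0.0003  0.0024  0.1827] at [0.4607 0.0005 0.2076] t 10.33 q [ 0.9329  0.4114 -1.2838  2.0221  0.464   1.0389  1.4259] F [-0.3915 -0.5538 -3.8822] w 0.6974561213678004
```

Call:
jog_arm --plan '[{"x": 0.03,"y": -0.09,"z": 0,"wx": 0,"wy": 0,"wz": 0.02},{"x": 0.08,"y": -0.21,"z": 0,"wx": 0,"wy": 0,"wz": 0.04},{"x": 0.13,"y": -0.35,"z": 0,"wx": 0,"wy": 0,"wz": 0.07},{"x": 0.18,"y": -0.5,"z": 0,"wx": 0,"wy": 0,"wz": 0.1},{"x": 0.24,"y": -0.64,"z": 0,"wx": 0,"wy": 0,"wz": 0.13},{"x": 0.29,"y": -0.78,"z": 0,"wx": 0,"wy": 0,"wz": 0.16},{"x": 0.34,"y": -0.9,"z": 0.03,"wx": 0,"wy": 0,"wz": 0.18},{"x": 0.357,"y": -0.952,"z": 0.04,"wx": 0,"wy": 0.002,"wz": 0.183},{"x": 0.357,"y": -0.952,"z": 0.04,"wx": 0,"wy": 0.002,"wz": 0.183},{"x": 0.357,"y": -0.952,"z": 0.04,"wx": 0,"wy": 0.002,"wz": 0.183},{"x": 0.357,"y": -0.952,"z": 0.04,"wx": 0,"wy": 0.002,"wz": 0.183}]'

```text
t: 11.25
eef_pos: [0.475, -0.1997, 0.1997]
tool_rot: [0.001, 0.072, 0.997, 0.0]
contact_force: [0.1, 0.0, -3.7]
gripper_width: 0.695
```

```bash
python3 - <<'E'
from h import *
from go import go
p,r,o=pose(); go([.4745,-.2026,.12],2.9946)
# expected rangefinder features from the grasp vs observed, in fixed cameras
rf=-r.as_matrix()[:,0]; rf/=np.linalg.norm(rf); org=p-rf*.0013-[0,0,.034]
for cam in('scene','side'):
    shot(cam,cam+'1.png')
    for t,P in(('lenses',org+rf*.072+[0,0,.052]),('rangefinder',org)):
        f=finder.place_of(cam,t)[:2]; print(cam,t,'expect',proj(cam,P),'seen',[(np.round(q['location'],1),round(q['confidence'],2)) for q in f])
shot('wrist','w5.png')
a=cv2.imread('pics/scene1.png')[220:400,130:310];b=cv2.imread('pics/side1.png')[110:290,290:470]
cv2.imwrite('pics/two.png',np.hstack([cv2.resize(i,(400,400)) for i in(a,b)]))
E
```

```text
shift [ 0.0011 -0.0149  0.3983] turn [0.0003 0.0005 0.0012] at [ 0.475  -0.1997  0.1997] t 11.25 q [ 1.1312  0.448  -1.07    1.9165  0.4542  1.0443  1.2937] F [ 0.0557  0.0094 -3.7051] w 0.6949860276102089
scene lenses expect [223.4473 265.0858] seen [(array([222.8, 266.2]), 0.97), (array([235.7, 298.9]), 0.4)]
scene rangefinder expect [201.1568 263.249 ] seen [(array([202.3, 264.6]), 0.89), (array([242.3, 281.5]), 0.38)]
side lenses expect [371.5612 178.3878] seen [(array([370. , 176.8]), 0.68)]
side rangefinder expect [394.9928 202.7587] seen [(array([398. , 204.1]), 0.75)]
```

View pics/two.png

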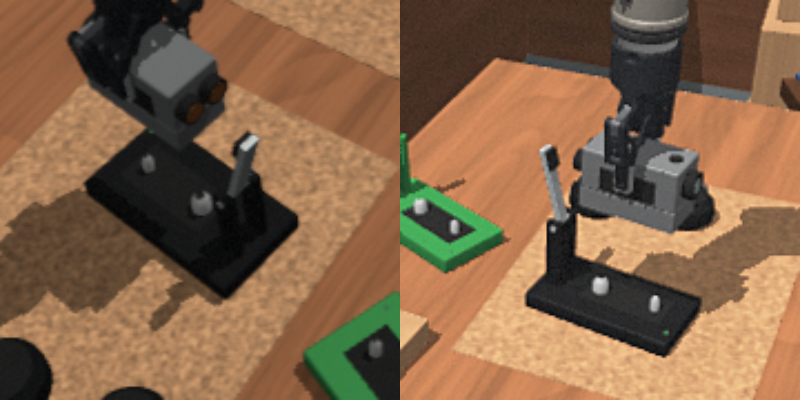

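The two views show the rangefinder held level above the black dock, lenses towards the open bar. The networks' lens and body points agree with the grasp within 1–3 px. I lower to just above the pegs.

Call:
jog_arm --plan '[{"x": -0.006,"y": -0.015,"z": 0.08,"wx": 0,"wy": 0,"wz": 0.001},{"x": -0.006,"y": -0.015,"z": 0.18,"wx": 0,"wy": 0,"wz": 0.001},{"x": -0.006,"y": -0.015,"z": 0.28,"wx": 0,"wy": 0,"wz": 0.001},{"x": -0.006,"y": -0.015,"z": 0.38,"wx": 0,"wy": 0,"wz": 0.001},{"x": -0.006,"y": -0.015,"z": 0.46,"wx": 0,"wy": 0,"wz": 0.001},{"x": -0.006,"y": -0.015,"z": 0.52,"wx": 0,"wy": 0,"wz": 0.001},{"x": -0.006,"y": -0.015,"z": 0.55,"wx": 0,"wy": 0,"wz": 0.001},{"x": -0.006,"y": -0.015,"z": 0.55,"wx": 0,"wy": 0,"wz": 0.001},{"x": -0.006,"y": -0.015,"z": 0.55,"wx": 0,"wy": 0,"wz": 0.001},{"x": -0.006,"y": -0.015,"z": 0.55,"wx": 0,"wy": 0,"wz": 0.001}]'

```text
t: 12.43
eef_pos: [0.4765, -0.2053, 0.0908]
tool_rot: [0.002, 0.075, 0.997, -0.001]
contact_force: [0.0, 0.2, -4.9]
gripper_width: 0.698
```

```bash
python3 - <<'E'
from h import *
from go import go
shot('wrist');go([.4758,-.2028,.0584],2.9946)
E
```

```text
shift [0.006  0.0125 0.1622] turn [-0.0004  0.0011 -0.001 ] at [ 0.4765 -0.2054  0.0908] t 12.48 q [ 1.0176  0.5899 -0.9374  2.0018  0.6313  0.8653  1.1501] F [-0.2351  0.1875 -3.11  ] w 0.6928077716837332
```

Call:
jog_arm --plan '[{"x": 0.006,"y": 0.0125,"z": 0,"wx": 0,"wy": 0.001,"wz": -0.001},{"x": 0.006,"y": 0.0125,"z": 0,"wx": 0,"wy": 0.001,"wz": -0.001},{"x": 0.006,"y": 0.0125,"z": 0.02,"wx": 0,"wy": 0.001,"wz": -0.001},{"x": 0.006,"y": 0.0125,"z": 0.04,"wx": 0,"wy": 0.001,"wz": -0.001},{"x": 0.006,"y": 0.0125,"z": 0.04,"wx": 0,"wy": 0.001,"wz": -0.001},{"x": 0.006,"y": 0.0125,"z": 0.04,"wx": 0,"wy": 0.001,"wz": -0.001}]'

```text
t: 12.98
eef_pos: [0.4753, -0.2027, 0.0824]
tool_rot: [-0.0, 0.074, 0.997, -0.0]
contact_force: [0.4, 0.1, -3.2]
gripper_width: 0.696
```

```bash
python3 go.py .4758 -.2028 .0584 2.9946
```

```text
shift [-0.0025  0.0002  0.1201] turn [-0.0003 -0.0002 -0.    ] at [ 0.4753 -0.2027  0.0824] t 12.98 q [ 1.005   0.6006 -0.9273  2.0088  0.6441  0.8549  1.1376] F [ 0.4002  0.1097 -3.1599] w 0.6959558085671791
```

Well aligned, so I lower slowly over the tapers.

Call:
jog_arm --plan '[{"x": -0.0025,"y": 0,"z": 0.01,"wx": 0,"wy": 0,"wz": 0},{"x": -0.0025,"y": 0,"z": 0.02,"wx": 0,"wy": 0,"wz": 0},{"x": -0.0025,"y": 0,"z": 0.03,"wx": 0,"wy": 0,"wz": 0},{"x": -0.0025,"y": 0,"z": 0.04,"wx": 0,"wy": 0,"wz": 0},{"x": -0.0025,"y": 0,"z": 0.05,"wx": 0,"wy": 0,"wz": 0},{"x": -0.0025,"y": 0,"z": 0.06,"wx": 0,"wy": 0,"wz": 0},{"x": -0.0025,"y": 0,"z": 0.06,"wx": 0,"wy": 0,"wz": 0}]'

```text
t: 13.57
eef_pos: [0.4762, -0.2031, 0.0702]
tool_rot: [0.0, 0.073, 0.997, -0.001]
contact_force: [1.1, -2.3, -4.2]
gripper_width: 0.698
```

```bash
python3 go.py .4758 -.2028 .0584 2.9946
```

```text
shift [0.0023 0.0011 0.0592] turn [-0.0004  0.0001 -0.    ] at [ 0.4762 -0.2031  0.0702] t 13.57 q [ 0.9906  0.6182 -0.91    2.0141  0.6665  0.8357  1.1201] F [ 1.0667 -2.2899 -4.2268] w 0.6981492101452286
```

Call:
jog_arm --plan '[{"x": 0.001,"y": -0.002,"z": 0.01,"wx": 0,"wy": 0,"wz": 0},{"x": 0.001,"y": -0.002,"z": 0.02,"wx": 0,"wy": 0,"wz": 0},{"x": 0.001,"y": -0.002,"z": 0.03,"wx": 0,"wy": 0,"wz": 0},{"x": 0.001,"y": -0.002,"z": 0.04,"wx": 0,"wy": 0,"wz": 0},{"x": 0.001,"y": -0.002,"z": 0.05,"wx": 0,"wy": 0,"wz": 0},{"x": 0.001,"y": -0.002,"z": 0.056,"wx": 0,"wy": 0,"wz": 0},{"x": 0.001,"y": -0.002,"z": 0.056,"wx": 0,"wy": 0,"wz": 0}]'

```text
t: 14.15
eef_pos: [0.4761, -0.2035, 0.0588]
tool_rot: [0.0, 0.073, 0.997, -0.001]
contact_force: [2.2, 0.2, -5.7]
gripper_width: 0.692
```

```bash
python3 go.py .4758 -.2028 .0584 2.9946
```

```text
shift [0.0018 0.0031 0.0021] turn [-0.0003  0.0001 -0.    ] at [ 0.4761 -0.2035  0.0588] t 14.15 q [ 0.9785  0.634  -0.8938  2.02    0.687   0.8174  1.1046] F [ 2.1551  0.1556 -5.7376] w 0.6922639043067471
```

Call:
jog_arm --plan '[{"x": 0,"y": 0,"z": 0.004,"wx": 0,"wy": 0,"wz": 0},{"x": 0,"y": 0,"z": 0.008,"wx": 0,"wy": 0,"wz": 0},{"x": 0,"y": 0,"z": 0.012,"wx": 0,"wy": 0,"wz": 0},{"x": 0,"y": 0,"z": 0.012,"wx": 0,"wy": 0,"wz": 0}]'

```text
t: 14.48
eef_pos: [0.4761, -0.2035, 0.0584]
tool_rot: [-0.0, 0.074, 0.997, -0.002]
contact_force: [-8.7, -0.4, 22.3]
gripper_width: 0.695
```

It touched down at TCP z 0.0584, exactly the expected seated height, with 22 N. Easing off and releasing.

Call:
jog_arm --plan '[{"x": 0,"y": 0,"z": -0.001,"wx": 0,"wy": 0,"wz": 0},{"x": 0,"y": 0,"z": -0.001,"wx": 0,"wy": 0,"wz": 0}]'

```text
t: 14.65
eef_pos: [0.4762, -0.2034, 0.059]
tool_rot: [0.0, 0.073, 0.997, -0.002]
contact_force: [0.7, -1.0, -3.5]
gripper_width: 0.693
```

Call:
jog_arm --plan '[{"x": 0,"y": 0,"z": 0,"wx": 0,"wy": 0,"wz": 0},{"x": 0,"y": 0,"z": 0,"wx": 0,"wy": 0,"wz": 0},{"x": 0,"y": 0,"z": 0,"wx": 0,"wy": 0,"wz": 0},{"x": 0,"y": 0,"z": 0,"wx": 0,"wy": 0,"wz": 0},{"x": 0,"y": 0,"z": 0,"wx": 0,"wy": 0,"wz": 0},{"x": 0,"y": 0,"z": 0,"wx": 0,"wy": 0,"wz": 0},{"x": 0,"y": 0,"z": 0,"wx": 0,"wy": 0,"wz": 0}]' --hand 1

```text
t: 15.23
eef_pos: [0.4762, -0.2033, 0.059]
tool_rot: [0.0, 0.073, 0.997, -0.002]
contact_force: [-0.9, 0.1, -0.2]
gripper_width: 0.995
```

Call:
jog_arm --plan '[{"x": 0,"y": 0,"z": -0.1,"wx": 0,"wy": 0,"wz": 0},{"x": 0,"y": 0,"z": -0.2,"wx": 0,"wy": 0,"wz": 0},{"x": 0,"y": 0,"z": -0.35,"wx": 0,"wy": 0,"wz": 0},{"x": 0,"y": 0,"z": -0.5,"wx": 0,"wy": 0,"wz": 0},{"x": 0,"y": 0,"z": -0.7,"wx": 0,"wy": 0,"wz": 0},{"x": 0,"y": 0,"z": -0.9,"wx": 0,"wy": 0,"wz": 0},{"x": 0,"y": 0,"z": -1,"wx": 0,"wy": 0,"wz": 0},{"x": 0,"y": 0,"z": -1,"wx": 0,"wy": 0,"wz": 0}]'

```text
t: 15.9
eef_pos: [0.479, -0.2027, 0.2639]
tool_rot: [0.004, 0.073, 0.997, -0.003]
contact_force: [0.5, 0.1, 0.1]
gripper_width: 1.005
```

```bash
python3 - <<'E'
from h import *
from go import go
v=np.array([.4745,-.2026,-.147]); np.save('dock.npy',v); c,s=np.cos(v[2]),np.sin(v[2])
D=lambda P: np.array([v[0]+c*P[0]-s*P[1],v[1]+s*P[0]+c*P[1],P[2]])
shot('wrist');shot('wrist')
C=cal('wrist');im=shot('wrist','w6.png').copy()
for cam in('scene','side','wrist'):
    if cam!='wrist': shot(cam,cam+'2.png')
    for t,P in(('lenses',(.072,0,.076)),('rangefinder',(0,0,.024)),('bar_hinge',(.097,0,.112)),('bar_tip',(.127,0,.207))):
        f=finder.place_of(cam,t)[:2]; print(cam,t,'expect',proj(cam,D(P)),[(np.round(q['location'],1),round(q['confidence'],2)) for q in f])
for a,b in((1,1),(1,-1),(-1,-1),(-1,1)):
    cv2.circle(im,tuple(np.int32(proj('wrist',D((a*.06,b*.03,.102)),C).round())),2,(255,0,0),-1)
a=cv2.imread('pics/scene2.png')[220:400,130:310];b=im[:,:,::-1]
cv2.imwrite('pics/two2.png',np.hstack([cv2.resize(a,(360,360)),cv2.resize(b[20:340,140:530],(439,360))]))
go(D((.15,0,.25)),2.9946); print('world',D((.15,0,.25)))
E
```

```text
scene lenses expect [229.9186 306.891 ] [(array([219.7, 308.1]), 0.73), (array([228.5, 310.5]), 0.72)]
scene rangefinder expect [209.1795 302.8636] [(array([209.1, 303.6]), 0.97)]
scene bar_hinge expect [236.9141 303.593 ] [(array([341.6, 409.3]), 0.62), (array([233.7, 301.9]), 0.61)]
scene bar_tip expect [243.8331 284.0891] [(array([240.8, 283.8]), 0.71), (array([343.8, 387.2]), 0.69)]
side lenses expect [369.8562 221.7168] [(array([368.5, 221.3]), 0.71)]
side rangefinder expect [391.6171 244.4287] [(array([393.5, 246.5]), 0.81)]
side bar_hinge expect [362.4652 208.5354] [(array([286. , 175.8]), 0.68), (array([361.9, 204.7]), 0.61)]
side bar_tip expect [353.6778 176.0134] [(array([282.8, 145.4]), 0.58), (array([353.7, 174.8]), 0.49)]
wrist lenses expect [317.645  289.2608] [(array([319.6, 287.6]), 0.61)]
wrist rangefinder expect [318.0065 200.7542] [(array([321.6, 204.8]), 0.72)]
wrist bar_hinge expect [317.4472 333.9097] [(array([317.3, 333.3]), 0.7)]
wrist bar_tip expect [316.3641 454.8338] [(array([318.9, 331.4]), 0.64)]
shift [-0.7413 -0.0009  0.0451] turn [-0.0011  0.0001  0.    ] at [ 0.4763 -0.2026  0.259 ] t 16.75 q [ 1.1812  0.3832 -1.1146  1.8437  0.3803  1.1502  1.3592] F [ 0.203  -0.4733 -0.1892] w 0.998800247065716
world [ 0.6229 -0.2246  0.25  ]
```

View pics/two2.png

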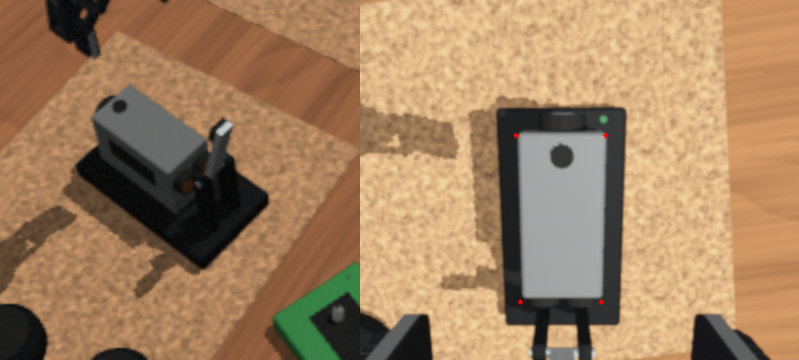

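The crops show the rangefinder flush on the dock, lenses to the bar. The top corners are within about 2 px of the predicted seated pose, and the bar is still leaning open. Next I shut the fingers and go over and behind the bar.

Call:
jog_arm --plan '[{"x": 0,"y": 0,"z": -0.155,"wx": 0,"wy": 0,"wz": 0},{"x": -0.1,"y": 0,"z": -0.155,"wx": 0,"wy": 0,"wz": 0},{"x": -0.25,"y": 0,"z": -0.155,"wx": 0,"wy": 0,"wz": 0},{"x": -0.4,"y": 0,"z": -0.155,"wx": 0,"wy": 0,"wz": 0},{"x": -0.55,"y": 0,"z": -0.155,"wx": 0,"wy": 0,"wz": 0},{"x": -0.7,"y": 0,"z": -0.155,"wx": 0,"wy": 0,"wz": 0},{"x": -0.85,"y": 0,"z": -0.155,"wx": 0,"wy": 0,"wz": 0},{"x": -0.94,"y": 0,"z": -0.155,"wx": 0,"wy": 0,"wz": 0},{"x": -0.94,"y": 0,"z": -0.155,"wx": 0,"wy": 0,"wz": 0},{"x": -0.94,"y": 0,"z": -0.155,"wx": 0,"wy": 0,"wz": 0}]' --hand -1 --grip_force 20

```text
t: 17.58
eef_pos: [0.6626, -0.2295, 0.2893]
tool_rot: [-0.0, 0.073, 0.997, -0.001]
contact_force: [-0.9, 0.0, -0.0]
gripper_width: 0.003
```

```bash
cat > d.py <<'E'
from h import *
from go import go
import sys
v=np.load('dock.npy'); c,s=np.cos(v[2]),np.sin(v[2])
D=lambda P: np.array([v[0]+c*P[0]-s*P[1],v[1]+s*P[0]+c*P[1],P[2]])
def inv(P): d=P[:2]-v[:2]; return np.array([c*d[0]+s*d[1],-s*d[0]+c*d[1],P[2]])
if __name__=='__main__':
    a=list(map(float,sys.argv[1:])); go(D(a),2.9946); print('dock frame',inv(pose()[0]))
E
python3 d.py .175 0 .185
```

```text
shift [ 0.075  -0.0035  0.5214] turn [-0.0007 -0.0002  0.0002] at [ 0.6626 -0.2295  0.2893] t 17.58 q [ 0.8314  0.6598 -0.9782  1.3671  0.5447  1.3955  1.285 ] F [-0.8658  0.0389 -0.0164] w 0.002514070040968756
dock frame [0.19   0.0009 0.2893]
```

Call:
jog_arm --plan '[{"x": 0,"y": -0.003,"z": 0.15,"wx": 0,"wy": 0,"wz": 0},{"x": 0,"y": -0.003,"z": 0.3,"wx": 0,"wy": 0,"wz": 0},{"x": 0,"y": -0.003,"z": 0.45,"wx": 0,"wy": 0,"wz": 0},{"x": 0.02,"y": -0.003,"z": 0.52,"wx": 0,"wy": 0,"wz": 0},{"x": 0.075,"y": -0.003,"z": 0.52,"wx": 0,"wy": 0,"wz": 0},{"x": 0.075,"y": -0.003,"z": 0.52,"wx": 0,"wy": 0,"wz": 0}]'

```text
t: 18.08
eef_pos: [0.6446, -0.2284, 0.1841]
tool_rot: [-0.002, 0.073, 0.997, -0.001]
contact_force: [0.0, 0.4, -0.6]
gripper_width: -0.001
```

Call:
jog_arm --plan '[{"x": 0.1,"y": 0,"z": 0.03,"wx": 0,"wy": 0,"wz": 0},{"x": 0.16,"y": 0,"z": 0.035,"wx": 0,"wy": 0,"wz": 0},{"x": 0.21,"y": 0,"z": 0.035,"wx": 0,"wy": 0,"wz": 0},{"x": 0.26,"y": 0,"z": 0.025,"wx": 0,"wy": 0,"wz": 0},{"x": 0.315,"y": 0,"z": 0.015,"wx": 0,"wy": 0,"wz": 0},{"x": 0.37,"y": 0,"z": 0.02,"wx": 0,"wy": 0,"wz": 0},{"x": 0.42,"y": 0,"z": 0.025,"wx": 0,"wy": 0,"wz": 0},{"x": 0.47,"y": 0,"z": 0.045,"wx": 0,"wy": 0,"wz": 0},{"x": 0.515,"y": 0,"z": 0.065,"wx": 0,"wy": 0,"wz": 0},{"x": 0.56,"y": 0,"z": 0.1,"wx": 0,"wy": 0,"wz": 0},{"x": 0.595,"y": 0,"z": 0.13,"wx": 0,"wy": 0,"wz": 0},{"x": 0.595,"y": 0,"z": 0.13,"wx": 0,"wy": 0,"wz": 0}]'

```text
t: 19.08
eef_pos: [0.5244, -0.211, 0.1574]
tool_rot: [-0.004, 0.073, 0.997, -0.001]
contact_force: [-0.2, 1.2, -0.1]
gripper_width: 0.0
```

```bash
python3 d.py .038 0 .118; python3 - <<'E'
from h import *
a=shot('scene')[220:400,130:310];b=shot('side')[110:290,290:470]
cv2.imwrite('pics/two3.png',np.hstack([cv2.resize(i[:,:,::-1],(400,400)) for i in(a,b)]))
E
```

```text
shift [0.0615 0.0056 0.1972] turn [-0.001  -0.0023  0.0001] at [ 0.5244 -0.211   0.1574] t 19.08 q [ 1.0153  0.5854 -1.0035  1.8391  0.5718  1.0468  1.2059] F [-0.1965  1.1591 -0.148 ] w 3.552671941205928e-05
dock frame [ 0.0506 -0.001   0.1574]
```

View pics/two3.png

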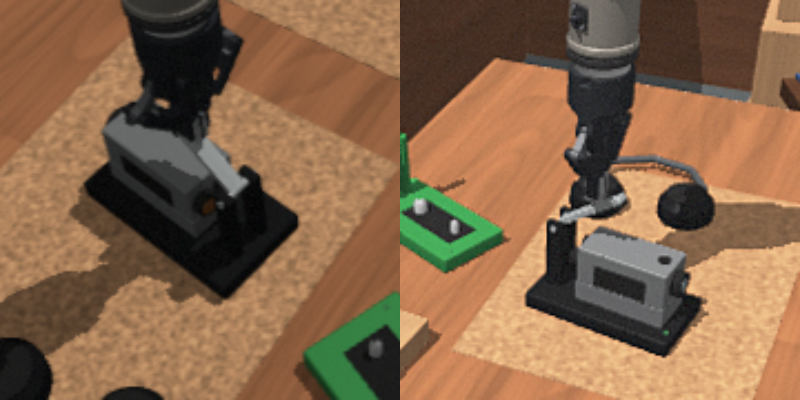

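The bar is being swung over (about 1.1 rad) with the rangefinder undisturbed. I continue down the arc.

Call:
jog_arm --plan '[{"x": 0.025,"y": 0.003,"z": 0.04,"wx": 0,"wy": 0,"wz": 0},{"x": 0.035,"y": 0.003,"z": 0.08,"wx": 0,"wy": 0,"wz": 0},{"x": 0.045,"y": 0.003,"z": 0.12,"wx": 0,"wy": 0,"wz": 0},{"x": 0.055,"y": 0.003,"z": 0.15,"wx": 0,"wy": 0,"wz": 0},{"x": 0.06,"y": 0.003,"z": 0.18,"wx": 0,"wy": 0,"wz": 0},{"x": 0.06,"y": 0.003,"z": 0.2,"wx": 0,"wy": 0,"wz": 0},{"x": 0.06,"y": 0.003,"z": 0.2,"wx": 0,"wy": 0,"wz": 0}]'

```text
t: 19.77
eef_pos: [0.5137, -0.2087, 0.1174]
tool_rot: [-0.003, 0.073, 0.997, -0.001]
contact_force: [-0.0, 0.2, 0.8]
gripper_width: -0.005
```

```bash
python3 d.py .038 0 .116
```

```text
shift [0.0082 0.0015 0.007 ] turn [-0.0008 -0.0021  0.0002] at [ 0.5137 -0.2087  0.1174] t 19.77 q [ 0.9992  0.6179 -0.9707  1.8951  0.6206  0.9716  1.1642] F [-0.0322  0.232   0.7549] w -0.004957668228687651
dock frame [ 0.0396 -0.0003  0.1174]
```

Pressing gently by small steps until the pad bears.

Call:
jog_arm --plan '[{"x": 0,"y": 0,"z": 0.005,"wx": 0,"wy": 0,"wz": 0},{"x": 0,"y": 0,"z": 0.01,"wx": 0,"wy": 0,"wz": 0},{"x": 0,"y": 0,"z": 0.012,"wx": 0,"wy": 0,"wz": 0},{"x": 0,"y": 0,"z": 0.012,"wx": 0,"wy": 0,"wz": 0}]'

```text
t: 20.1
eef_pos: [0.514, -0.2087, 0.1161]
tool_rot: [-0.003, 0.073, 0.997, -0.001]
contact_force: [-3.7, 0.4, 8.5]
gripper_width: -0.001
```

It bears with 8.5 N at z 0.116, the level height. Withdrawing straight up, then checking.

Call:
jog_arm --plan '[{"x": 0,"y": 0,"z": -0.1,"wx": 0,"wy": 0,"wz": 0},{"x": 0,"y": 0,"z": -0.25,"wx": 0,"wy": 0,"wz": 0},{"x": 0,"y": 0,"z": -0.4,"wx": 0,"wy": 0,"wz": 0},{"x": 0.1,"y": 0,"z": -0.6,"wx": 0,"wy": 0,"wz": 0},{"x": 0.25,"y": 0,"z": -0.75,"wx": 0,"wy": 0,"wz": 0},{"x": 0.4,"y": 0,"z": -0.85,"wx": 0,"wy": 0,"wz": 0},{"x": 0.4,"y": 0,"z": -0.85,"wx": 0,"wy": 0,"wz": 0},{"x": 0.4,"y": 0,"z": -0.85,"wx": 0,"wy": 0,"wz": 0},{"x": 0.4,"y": 0,"z": -0.85,"wx": 0,"wy": 0,"wz": 0}]'

```text
t: 20.85
eef_pos: [0.4361, -0.1971, 0.2866]
tool_rot: [-0.003, 0.074, 0.997, -0.002]
contact_force: [-0.2, 0.2, -1.3]
gripper_width: -0.003
```

```bash
python3 - <<'E'
from d import *
ims={}
for cam in('scene','side','wrist'):
    ims[cam]=shot(cam)
    for t,P in(('lenses',(.072,0,.076)),('rangefinder',(0,0,.024)),('bar_tip',(-.003,0,.112))):
        print(cam,t,'expect',proj(cam,D(P)),[(np.round(q['location'],1),round(q['confidence'],2)) for q in finder.place_of(cam,t)[:2]])
    for t,z in (('bottle',0),('carton',0),('earmuffs',0)):
        if cam!='wrist':print(t,[onz(cam,q['location'],z)[:2] for q in finder.place_of(cam,t)[:1]])
a=ims['side'][130:270,320:440];b=ims['wrist'][60:400,150:490]
cv2.imwrite('pics/end.png',np.hstack([cv2.resize(a[:,:,::-1],(342,400)),cv2.resize(b[:,:,::-1],(400,400))]))
p,r,o=pose();print(inv(p),o['t'],o['contact_force'],np.abs(o['joint_vel']).max())
E
```

```text
scene lenses expect [229.9186 306.891 ] [(array([228.4, 308. ]), 0.58)]
scene rangefinder expect [209.1795 302.8636] [(array([208.5, 305.9]), 0.66)]
scene bar_tip expect [203.0112 279.0552] [(array([344.3, 387.8]), 0.85), (array([203.1, 280.6]), 0.81)]
bottle [array([0.5838, 0.4221])]
carton [array([0.7155, 0.0025])]
earmuffs [array([ 0.5312, -0.4464])]
side lenses expect [369.8562 221.7168] [(array([367. , 221.3]), 0.83), (array([378.2, 233.7]), 0.21)]
side rangefinder expect [391.6171 244.4287] [(array([393.3, 244.6]), 0.84), (array([393.1, 216.7]), 0.62)]
side bar_tip expect [394.7094 219.1754] [(array([394. , 243.4]), 0.67), (array([393.9, 218.1]), 0.66)]
bottle [array([0.5855, 0.4239])]
carton [array([0.7242, 0.0054])]
earmuffs [array([ 0.5391, -0.4461])]
wrist lenses expect [317.8192 317.4064] []
wrist rangefinder expect [318.1683 234.9636] [(array([319.3, 235. ]), 0.85)]
wrist bar_tip expect [317.5945 257.4947] [(array([315.5, 255.3]), 0.83)]
[-0.039   0.0003  0.2867] 21.75 [-0.1645 -0.0517 -0.0076] 0.0013346514068096763
```

View pics/end.png

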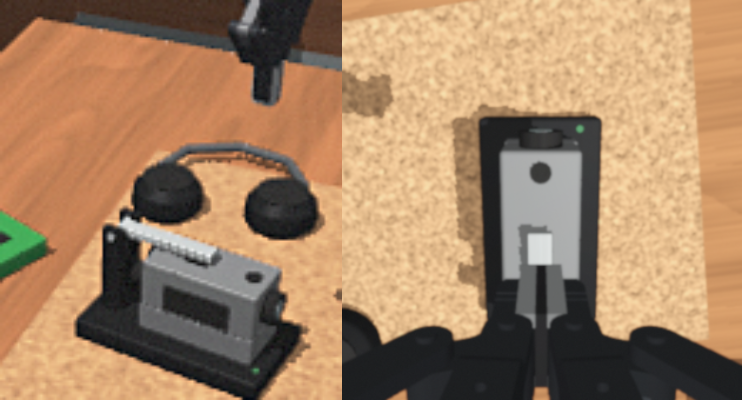

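The bar lies flat on the seated rangefinder, its tip within 2–3 px of the level prediction. The bystanders haven't moved and the robot is clear, so I hand in.

```bash
python3 -c "
from station import bot
print(bot.hand_in())"
```

```text
the job is handed in; nothing more can be done
None
```

The rangefinder is seated on the black dock with its lenses towards the bar, let go of, and the retaining bar lies flat on top of it. I handed the job in at about 22 s of the 67 s; the hand-in gives no verdict.

- **Placing:** I lowered the rangefinder slowly onto the pegs. It touched down with about 22 N on the wrist sensor, at the height expected for fully home. I then opened the gripper and lifted clear before touching the bar.
- **Closing the bar:** I pushed it over from behind with shut fingers until it bore with about 8.5 N at z = 0.116 m, which is the level height. Then I backed off.
- **Last checks:** Where the networks' points were usable, the rangefinder, lenses and bar tip lay within about 3 px of the fully seated, bar-level prediction. The bottle, carton and earmuffs showed no movement beyond about 2 cm of measurement scatter. The arm was clear with no contact force.
- **Checks that failed or disagreed:** In the last check the wrist camera did not report the lenses. The best-rated bar-tip points in the scene and side views fell on the green look-alike and on the rangefinder body, while the second-rated ones agreed. The earlier dock fit left about 1–2 px at the pegs; I nudged its centre by under 1 mm, and the pegs went in without jamming.

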